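Set a bench snap gauge to a master pin

ROBOT

A 6-joint arm with a two-finger parallel gripper is mounted at the origin on a cart in front of the work surface, level with it; the furniture and walls round the work are solid. World frame = base frame: x ahead of the robot, y to its left, z up, the work surface at z = 0. Lengths are in m, angles in rad, forces in N, time in s.
With the tool pointing down it reaches from about 0.425 to 0.95 m from the base axis. Payload 3.5 kg.
Tool frame: the origin (TCP) lies midway between the tips of the shut fingers; the grasp point (between the pads) lies 19 mm behind it; z points along the fingers, y is the line along which they close (so a half turn about z gives the same grasp; the last joint's range is limited). The gripper opens to 85 mm and grips with 20 to 120 N. Pads are 22 mm wide; open, the fingers measure 114 mm over their backs; the gripper's body (76 mm by 85 mm) begins 54 mm behind the grasp point. The pads swing forward as they close: fully open they stand 13 mm farther back than shut.
Start: joints at [1.079, 0.286, 1.577, -0, 1.279, -0.15], TCP at [0.226, 0.636, 0.231] pointing down, gripper open.
Joint ranges: [-2.77, 2.77], [-0.9, 2.22], [0.21, 2.48], [-1.53, 4.67], [0.24, 2.81], [-2.84, 2.84]. Speed limits (rad/s): [2.79, 2.79, 3.14, 3.14, 3.14, 3.14].

INTERFACE

Orientations are given as a unit quaternion [x, y, z, w].
In Python, from plant import ctrl gives the robot as it stands.
- The arm moves only by the tool move_arm, never from a script. Its argument "plan" is a list of rows, each an object of numbers: "x", "y", "z": the shift along the tool's x, y, z in m; "yaw": the turn about the tool's z in rad; "fingers": the closure, from 0 (fully open) to 1 (shut). In form: [{"x": .., "y": .., "z": .., "yaw": .., "fingers": ..}, ...]. A call has 1 to 5 rows; each row is the pose to reach, as a shift and turn from the pose commanded when the call began, along the tool's axes at that moment; what a row does not reach only later rows make up. A row lasts 1/10 s, in which the tool goes at most 50 mm and 8.59 degrees, less where a joint would pass 70% of its speed; a pose out of reach is approached as far as the arm can. A call with a gripper value outside its range is refused whole. The fingers move at their own pace and stop on an object; "force" is the grip in N (left out, the last holds). Time passes only in rows, so rows that repeat a pose let the fingers close. It gives the time, the measured TCP pose, the force, the opening and the grip force at its end, in the units of the state.
- ctrl.get_state(): the state, without advancing time (a new reading comes with each control period).
- ctrl.read_camera(name): name is "side" or "top"; returns the picture (480x640x3 uint8, red, green, blue); there is no depth.
- ctrl.camera_model(name): a dict with "intrinsics" (3x3 intrinsics, pixels), "cam_to_world" (4x4, takes a point from camera to world coordinates). Camera axes: x right, y up, looking along -z (the intrinsics and any distortion apply to the point x, -y, -z); pixel columns grow to the right and rows downward; lengths in m; the calibration is good to about 2 mm. A picture is of the moment at which its call begins. camera_model takes no time and is no camera call.
- ctrl.sign_off(): hands the job in; it is judged then, once.
The state is a dict: "time": time; "qpos": joint angles; "dq": joint speeds; "joint_efforts": joint torques, N m; "eef_pos": TCP position; "tcp_rot": TCP orientation; "contact_force": force on the tool from outside, world axes, zero at the start; "wrist_torque": the same for the moment, N m; "opening": opening from 0.0 (shut) to 1.0 (fully open); "finger_force": force on a finger pad.
Only numpy, scipy, OpenCV 4.12 (cv2) and the standard library are available. Lean on these libraries where they do the work, as an engineer would, in place of code of your own. Each camera call takes 0.05 s, during which the arm holds its last target. There are 200 camera calls.

TASK

Set the bench snap gauge to the turned pin that lies by itself on the bench: lay the pin on the gauge's work rest between the open jaws, parallel to the jaw faces, and let go; then gently slide the moving jaw shut until the pin is held against the dial's anvil and the dial pointer stands in the green sector, never driving it into the red. Then press the red cam lever fully down to lock the jaw, so that the pointer still stands in the green when you are clear, without disturbing the things lying round about.

Things in the scene. Friction and masses are not known exactly. Their poses are not given: they have to be found in the camera images.
- gauge: bench snap gauge: blue base plate 130 x 330 x 12 mm, fixed to the bench; origin: centre of its underside. Local y runs along its steel beam (22 mm wide, top 44 mm up, centred at x = +35 mm) from the moving jaw (-y) to the dial indicator (+y); local -x is the side the jaws reach out to, nearer the robot
- rest (a point): point on the flat top of the steel work rest (22 mm over the bench, 44 mm wide along x, 108 mm long along y), under the measuring line, about midway between the open jaws, with at least 40 mm free to each side along y. Axes as the gauge's. The pin belongs here, its axis along local x, its middle within 10 mm of this point along x
- jaw (a joint): moving jaw, m: its gap to the anvil if the dial's stem stood at its middle setting; 0 to 0.108, starts wide open at 0.102, falls as the jaw slides along local +y. About 7 N of drag; stays where it is left. Blade: 12 mm thick, x = -45 to +15 mm, 24 to 48 mm over the bench; slide block on the beam: 42 x 70 mm, top 52 mm over the bench
- thumb_lug (a point): middle of the outer (-y) face of the black thumb lug on the jaw's slide block: 24 mm wide, 10 mm thick along y, from 50 to 74 mm over the bench (this point 64 mm), 68.5 mm behind the jaw face. Push it along local +y. Behind it are only the beam (top 44 mm) and its end post (top 52 mm)
- pointer (a joint): dial pointer, rad, clockwise: 0 at rest, 0.3 rad per mm that the sprung anvil is pressed in (2 N, then 1 N per mm). Green sector 0.45 to 0.96, red from 1.35. Dial: black, 58 mm across, face up, 46 mm high, centre near gauge x -18, y +136 mm. The stem is clamped anywhere within 5 mm either way: anvil face (18 mm disc) at gauge y = 45 to 55 mm
- lever (a joint): red cam lever on the jaw's slide block that locks it to the beam, rad: 0 = pressed down flat, locked; starts raised, at most 0.95. It turns about a level axis along local y, at gauge x = +35 mm, 60 mm over the bench, 17 mm behind the jaw face, and folds down towards local -x
- lever_tip (a point): top of the round pad at the lever's free end, 15 mm across: 50 mm from the lever's axis, 68.5 mm over the bench when down. Press it down from above, following its arc
- master_pin: white turned steel pin lying on its side, by itself on the bench away from the tray, 23 mm diameter, 54 mm long, 0.13 kg. Origin: on its underside as it lay at first, 11.5 mm from its axis, at mid length; its own y is the pin's axis
- pin_mid (a point): the middle of the pin, on its axis
- deburr_tool: bystander: deburring tool, blue handle, 121 mm long, 17 mm thick. Leave it
- paint_marker: bystander: red and white paint marker, 152 mm long, 18 mm thick. Leave it
- loupe: bystander: small black eye loupe, 38 mm across, 28 mm tall. Leave it
- knurled_cap: bystander: black knurled cap nut, 46 mm across, 28 mm tall. Leave it
There are look-alikes about, which are no part of the job. What is shaped like the master_pin but orange or turquoise is not meant.

How it is judged:
On the way, in this order (a step that is already met when the one before it is completed fails the run):
1. the pin lies released on the work rest between the open jaws (z of pin_mid in the frame of rest between 0.009 and 0.014 m and x of pin_mid in the frame of rest between -0.014 and 0.014 m and contact force between master_pin and gauge above 0.3 N and contact force between the fingers and master_pin below 0.1 N and value of joint jaw above 0.06 m), for 0.2 s.
2. the jaw is slid shut on the pin and the pointer stands in the green, the lever still up (value of joint pointer between 0.45 and 0.96 rad and contact force between jaw and master_pin above 1.5 N and value of joint lever above 0.5 rad), for 0.3 s.
3. the lever is down (value of joint lever below 0.1 rad), for 0.2 s.
At the end, for the whole second after the job is handed in: The pin lies on the work rest, square between jaw and anvil (within 0.1 rad), its middle within 14 mm of the measuring line, pressed by the jaw with more than 1.5 N, the pointer in the green sector (0.42 to 0.99 rad), the lever down (under 0.1 rad), everything at rest (value of joint pointer between 0.42 and 0.99 rad and value of joint lever below 0.1 rad and contact force between jaw and master_pin above 1.5 N and z of pin_mid in the frame of rest between 0.009 and 0.014 m and x of pin_mid in the frame of rest between -0.014 and 0.014 m and angle between the y axis of master_pin and the x axis of gauge, either way round below 0.1 rad and linear speed of master_pin below 0.01 m/s); the robot touches nothing.
It fails at once if the pointer is driven into the red sector (value of joint pointer above 1.35 rad).
It fails at once if a bystander is moved by more than 25 mm (distance of any of deburr_tool, paint_marker, loupe, knurled_cap from where it was at the start of the episode above 0.025 m).
It also fails if it takes over 70 s, if anything falls off the work surface, if the arm or the gripper's body presses on something with over 40 N, if the wrist force passes 120 N, or if a joint passes its speed limit or range.

## Working session

There is one attempt and no reset: what is moved stays moved. The work goes in short steps, Python scripts to look and compute and a tool call to move; the robot and the scene stay as the last step left them, time stands still between calls to the robot, and variables do not carry over. Pictures are saved under pics/ and viewed, at most 10 in all, crops included, and the job is handed in when it is done.

Besides the shell and the picture viewer there is one more tool, called after "Call:" as name(argument=value, ...) on one line, values as JSON. move_arm: Moves the arm, as the interface text tells. Its arguments: {"type":"object","properties":{"plan":{"type":"array"},"force":{"type":"number"}},"required":["plan"]}

```bash
mkdir -p pics; ls; cat > h.py <<'E'
import numpy as np, cv2
from plant import ctrl
def shot(n,f):
    im=ctrl.read_camera(n); cv2.imwrite('pics/'+f+'.png',im[:,:,::-1]); return im
def ray(n,u,v):
    m=ctrl.camera_model(n);K=np.array(m['intrinsics']);T=np.array(m['cam_to_world'])
    d=np.linalg.solve(K,[u,v,1.]);d=np.array([d[0],-d[1],-d[2]])
    return T[:3,3],T[:3,:3]@d
def onz(n,u,v,z):
    o,d=ray(n,u,v);return o+d*(z-o[2])/d[2]
def two(p,q,a='top',b='side'):
    o1,d1=ray(a,*p);o2,d2=ray(b,*q)
    s=np.linalg.lstsq(np.c_[d1,-d2],o2-o1,rcond=None)[0]
    A=o1+d1*s[0];B=o2+d2*s[1];return (A+B)/2,np.linalg.norm(A-B)
def proj(n,P):
    m=ctrl.camera_model(n);K=np.array(m['intrinsics']);T=np.array(m['cam_to_world'])
    c=T[:3,:3].T@(np.array(P)-T[:3,3]);c=K@[c[0],-c[1],-c[2]];return c[:2]/c[2]
E
python3 - <<'E'
from h import *
for n in('top','side'):
    shot(n,n+'0');m=ctrl.camera_model(n);print(n,{k:np.round(v,3).tolist() for k,v in m.items()})
s=ctrl.get_state();print(s)
E
```

```text
pics
top {'intrinsics': [[495.029, 0.0, 316.842], [0.0, 495.029, 245.338], [0.0, 0.0, 1.0]], 'cam_to_world': [[0.025, 0.989, -0.147, 0.443], [-1.0, 0.027, 0.012, 0.091], [0.016, 0.146, 0.989, 1.102], [0.0, 0.0, 0.0, 1.0]]}
side {'intrinsics': [[447.813, 0.0, 323.454], [0.0, 447.813, 247.758], [0.0, 0.0, 1.0]], 'cam_to_world': [[-0.989, 0.081, -0.121, 0.491], [-0.145, -0.613, 0.776, 0.76], [-0.011, 0.786, 0.619, 0.622], [0.0, 0.0, 0.0, 1.0]]}
{'time': 0.1, 'qpos': array([ 1.07901581e+00,  2.87097642e-01,  1.57804972e+00,  3.16359947e-05,
        1.27860468e+00, -1.49955497e-01]), 'dq': array([-0.00087   ,  0.00044448, -0.00137204,  0.00138594, -0.00283014,
        0.00165532]), 'joint_efforts': array([ 3.85202393e-04, -4.07295227e+01, -2.93702960e+01, -1.67160797e-04,
        3.36100740e-03,  1.32945354e-05]), 'eef_pos': array([0.22591415, 0.63543384, 0.23006144]), 'tcp_rot': array([ 1.70086041e-01,  9.85428624e-01, -1.01981307e-03, -3.54894982e-04]), 'contact_force': array([-0.06449397, -0.25714849,  1.20377779]), 'wrist_torque': array([ 0.00377319,  0.00781272, -0.0244707 ]), 'finger_force': 0.0, 'opening': 1.000610628460949}
```

View pics/top0.png

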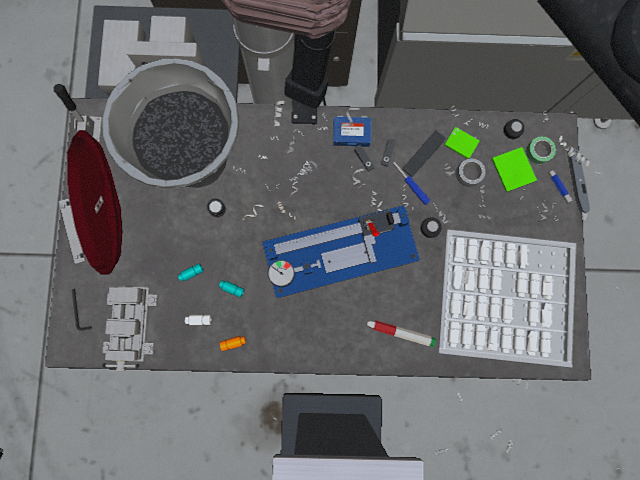

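View pics/side0.png

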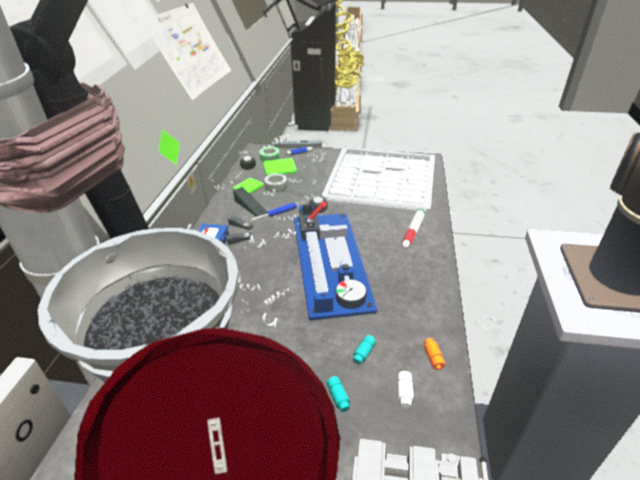

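```bash
python3 - <<'E'
from h import *
for P in([0,0,0],[0.226,.636,.231],[.226,.636,.4]):print(P,proj('top',P).round(),proj('side',P).round())
for n,p in(('top',(198,321)),('side',(405,388))):print(onz(n,*p,.0115))
a=cv2.imread('pics/top0.png');b=cv2.imread('pics/side0.png')
c=cv2.resize(a[200:305,255:425],None,fx=4.6,fy=4.6,interpolation=cv2.INTER_CUBIC)
cv2.imwrite('pics/c1.png',c[:600,:800])
c=cv2.resize(b[190:325,285:465],None,fx=4.4,fy=4.4,interpolation=cv2.INTER_CUBIC)
cv2.imwrite('pics/c2.png',c[:600,:800])
for n,im in(('top',a),('side',b)):
    hsv=cv2.cvtColor(im,cv2.COLOR_BGR2HSV)
    m=((hsv[...,1]<40)&(hsv[...,2]>165)).astype(np.uint8)
    u,v=(198,321) if n=='top' else (405,388)
    k,l,st,ce=cv2.connectedComponentsWithStats(m)
    i=l[v,u];print(n,st[i],ce[i],cv2.minAreaRect(np.argwhere(l==i)[:,::-1].astype(np.float32)))
E
```

```text
[0, 0, 0] [347. 536.] [618. 278.]
[0.226, 0.636, 0.231] [-22. 442.] [740. 617.]
[0.226, 0.636, 0.4] [-107.  474.] [952. 514.]
[0.43199344 0.3313937  0.0115    ]
[0.43123685 0.32989108 0.0115    ]
top [185 315  26  10 215] [197.56744186 319.95348837] ((197.5, 319.5), (9.0, 25.0), 90.0)
side [398 370  16  36 496] [405.33266129 386.91532258] ((405.5, 387.5), (35.0, 15.0), 90.0)
```

View pics/c1.png

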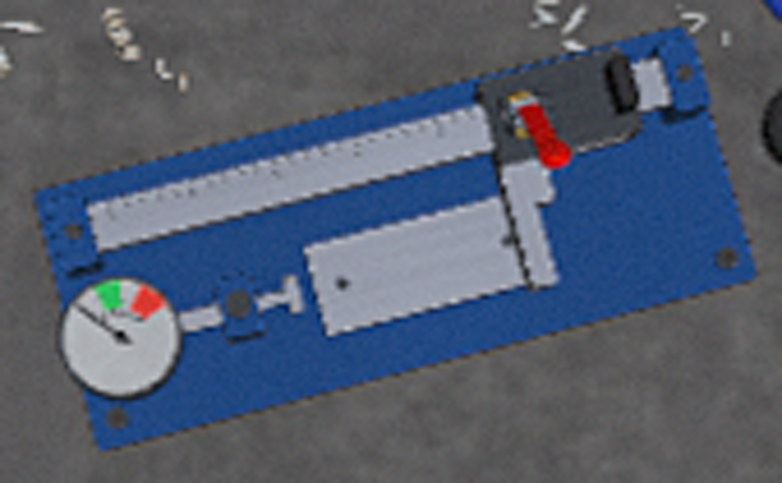

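View pics/c2.png

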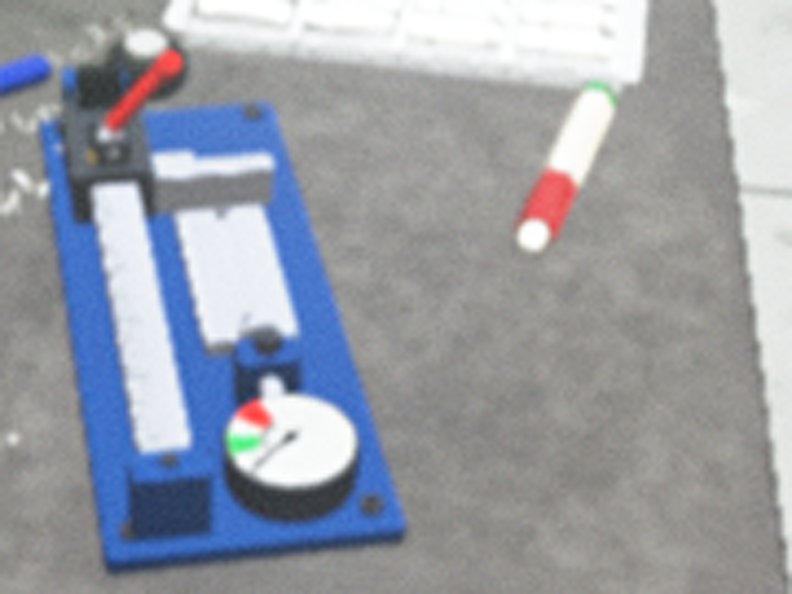

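Top picture: the white pin is at (198,320), the gauge spans (265–420, 207–297) with the dial at left and the jaw open at right; side view shows the pin at (405,387). The crops give the rest corners, red lever pad (top crop 562,153) and black lug (622,83).

```bash
cat > g.py <<'E'
from h import *
a=cv2.imread('pics/top0.png');b=cv2.imread('pics/side0.png')
t=lambda u,v:((u+.5)/4.6+255-.5,(v+.5)/4.6+200-.5)
s=lambda u,v:((u+.5)/4.4+285-.5,(v+.5)/4.4+190-.5)
def fit(n,im,z,roi):
    x0,y0,x1,y1=roi;hsv=cv2.cvtColor(im,cv2.COLOR_BGR2HSV)
    m=cv2.inRange(hsv,(105,100,40),(125,255,255));mm=np.zeros_like(m);mm[y0:y1,x0:x1]=m[y0:y1,x0:x1]
    c=max(cv2.findContours(mm,cv2.RETR_EXTERNAL,cv2.CHAIN_APPROX_NONE)[0],key=cv2.contourArea)[:,0]
    P=np.array([onz(n,*p,z)[:2] for p in c]);return cv2.minAreaRect((P*1000).astype(np.float32))
E
python3 - <<'E'
from g import *
print('top',fit('top',a,.012,(255,195,428,305)));print('side',fit('side',b,.012,(290,205,385,325)))
for nm,p,q in(('rest -x dial end',t(329,334),s(298,335)),('rest +x dial end',t(305,246),s(208,352)),
 ('lever',t(556,153),s(174,62)),('lug top',t(622,83),s(98,70)),('dial',t(120,337),s(292,440))):
    print(nm,*[np.round(x,4) for x in two(p,q)])
for n,im,(u,v) in(('top',a,(198,320)),('side',b,(405,387))):
    w=im[v-25:v+26,u-25:u+26].min(2).astype(float)
    w=np.clip(w-130,0,70); k,l=cv2.connectedComponents((w>0).astype(np.uint8)); w=w*(l==l[25,25])
    P=np.array([onz(n,u-25+j,v-25+i,.0115)[:2] for i in range(51) for j in range(51)]);w=w.ravel()
    c=(P*w[:,None]).sum(0)/w.sum();C=np.cov(P.T,aweights=w);e,V=np.linalg.eigh(C);print(n,c,np.degrees(np.arctan2(V[1,1],V[0,1])),np.sqrt(12*e))
    print(np.array([u-25,v-25])+[(w.reshape(51,51)*np.arange(51)).sum()/w.sum(),(w.reshape(51,51).T*np.arange(51)).sum()/w.sum()])
E
```

```text
top ((594.79443359375, 23.645797729492188), (129.3333282470703, 331.6072082519531), 16.180789947509766)
side ((590.673095703125, 29.129791259765625), (129.1815185546875, 335.0738220214844), 16.261754989624023)
rest -x dial end [0.5426 0.0559 0.0199] 0.004
rest +x dial end [0.5844 0.0682 0.0153] 0.0056
lever [ 0.6164 -0.0408  0.1044] 0.0074
lug top [ 0.6582 -0.0751  0.0737] 0.002
dial [0.5364 0.1539 0.0452] 0.0037Traceback (most recent call last):
  File "<stdin>", line 9, in <module>
  File "h.py", line 10, in onz
    o,d=ray(n,u,v);return o+d*(z-o[2])/d[2]
        ~~~^^^^^^^
  File "h.py", line 6, in ray
    m=ctrl.camera_model(n);K=np.array(m['intrinsics']);T=np.array(m['cam_to_world'])
ValueError: time passes only in moves, steps and waits
```

```bash
sed -i 's/^def shot/import functools\n@functools.cache\ndef cm(n): return ctrl.camera_model(n)\ndef shot/; s/m=ctrl.camera_model(n)/m=cm(n)/' h.py
cat >> h.py <<'E'
G=np.array([.593,.0255]);yaw=np.radians(16.2)
R=np.array([[np.cos(yaw),-np.sin(yaw)],[np.sin(yaw),np.cos(yaw)]])
def rel(P,ang=None,s=None):
    """shift in tool axes to world point P; ang: wanted world angle (deg) of tool y (mod 180)"""
    from scipy.spatial.transform import Rotation as Ro
    s=s or ctrl.get_state();M=Ro.from_quat(s['tcp_rot']).as_matrix()
    o=M.T@(np.array(P)-s['eef_pos']);a=np.degrees(np.arctan2(M[1,1],M[0,1]))
    print('t',round(s['time'],2),'tool y ang',a.round(2),'shift',o.round(4),'yaw',None if ang is None else np.radians((a-ang+90)%180-90).round(4),'q',s['qpos'].round(2))
E
python3 - <<'E'
from g import *
for n,im,(u,v) in(('top',a,(198,320)),('side',b,(405,387))):
    w=im[v-25:v+26,u-25:u+26].min(2).astype(float)
    w=np.clip(w-130,0,70); k,l=cv2.connectedComponents((w>0).astype(np.uint8)); w=w*(l==l[25,25])
    P=np.array([onz(n,u-25+j,v-25+i,.0115)[:2] for i in range(51) for j in range(51)]);w=w.ravel()
    c=(P*w[:,None]).sum(0)/w.sum();C=np.cov(P.T,aweights=w);e,V=np.linalg.eigh(C);print(n,c,np.degrees(np.arctan2(V[1,1],V[0,1])),np.sqrt(12*e))
    W=w.reshape(51,51);q=(u-25+(W*np.arange(51)).sum()/w.sum(),v-25+(W.T*np.arange(51)).sum()/w.sum())
    p=q if n=='top' else p
print(two(p,q))
rel([.4315,.331,.12],2)
E
```

```text
top [0.43444326 0.33279009] 91.84357821668837 [0.01905706 0.05231451]
side [0.42923906 0.3234491 ] 81.948530141291 [0.05873753 0.07625667]
(array([0.43237172, 0.33084075, 0.0213543 ]), np.float64(0.004314629677284293))
t 0.1 tool y ang 70.41 shift [-0.2958 -0.2177  0.1104] yaw 1.1941 q [ 1.08  0.29  1.58  0.    1.28 -0.15]
```

Call:
move_arm(plan=[{"x":-0.03,"y":-0.022,"z":0,"yaw":0.12},{"x":-0.06,"y":-0.044,"z":0,"yaw":0.24},{"x":-0.09,"y":-0.066,"z":0,"yaw":0.36},{"x":-0.12,"y":-0.088,"z":0,"yaw":0.48},{"x":-0.15,"y":-0.11,"z":0,"yaw":0.6}])

```text
validation failed for argument at $.pl...
```

```bash
python3 -c "
from h import *
rel([.432,.331,.12],1.8)"
```

```text
t 0.1 tool y ang 70.41 shift [-0.2963 -0.2175  0.1104] yaw 1.1975 q [ 1.08  0.29  1.58  0.    1.28 -0.15]
```

Call:
move_arm(plan=[{"x":-0.03,"y":-0.022,"z":0.0,"yaw":0.12,"fingers":0.0},{"x":-0.06,"y":-0.044,"z":0.0,"yaw":0.24,"fingers":0.0},{"x":-0.09,"y":-0.066,"z":0.0,"yaw":0.36,"fingers":0.0},{"x":-0.12,"y":-0.088,"z":0.0,"yaw":0.48,"fingers":0.0},{"x":-0.15,"y":-0.11,"z":0.0,"yaw":0.6,"fingers":0.0}])

```text
time: 0.6
eef_pos: [0.331, 0.4805, 0.2307]
tcp_rot: [0.456, 0.89, -0.0, -0.0]
contact_force: [0.4, 0.2, 0.6]
opening: 1.002
finger_force: 0.0
```

```bash
python3 -c "
from h import *
rel([.432,.331,.12],1.8)"
```

```text
t 0.6 tool y ang 35.77 shift [-0.1803 -0.0054  0.1107] yaw 0.5929 q [ 0.79  0.09  1.81 -0.    1.25  0.17]
```

Call:
move_arm(plan=[{"x":-0.036,"y":-0.001,"z":0.0,"yaw":0.12,"fingers":0.0},{"x":-0.072,"y":-0.002,"z":0.0,"yaw":0.24,"fingers":0.0},{"x":-0.108,"y":-0.003,"z":0.0,"yaw":0.36,"fingers":0.0},{"x":-0.144,"y":-0.004,"z":0.0,"yaw":0.48,"fingers":0.0},{"x":-0.18,"y":-0.005,"z":0.0,"yaw":0.593,"fingers":0.0}])

```text
time: 1.1
eef_pos: [0.4328, 0.3321, 0.2308]
tcp_rot: [0.696, 0.718, -0.0, -0.0]
contact_force: [0.3, 1.7, -0.3]
opening: 0.996
finger_force: 0.0
```

```bash
python3 -c "
from h import *
rel([.432,.331,.006],1.8)
im=shot('top','t1');cv2.imwrite('pics/t1.png',cv2.resize(im[220:400,80:320,::-1],None,fx=3,fy=3))"
```

```text
t 1.1 tool y ang 1.79 shift [-0.001  -0.0007  0.2248] yaw -0.0001 q [ 0.47  0.    1.9  -0.    1.25  0.44]
```

View pics/t1.png

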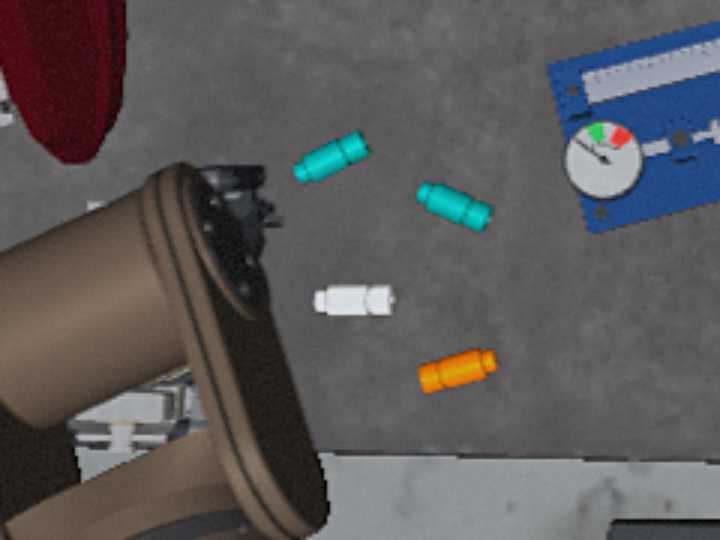

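The pin (355,300 in the crop) lies clear of the look-alikes; the gripper is above it. Descending.

Call:
move_arm(plan=[{"x":-0.001,"y":-0.001,"z":0.045,"yaw":0.0,"fingers":0.0},{"x":-0.001,"y":-0.001,"z":0.09,"yaw":0.0,"fingers":0.0},{"x":-0.001,"y":-0.001,"z":0.135,"yaw":0.0,"fingers":0.0},{"x":-0.001,"y":-0.001,"z":0.175,"yaw":0.0,"fingers":0.0},{"x":-0.001,"y":-0.001,"z":0.205,"yaw":0.0,"fingers":0.0}], force=40)

```text
time: 1.65
eef_pos: [0.4296, 0.3316, 0.023]
tcp_rot: [0.694, 0.72, -0.002, -0.001]
contact_force: [-0.1, 0.2, 0.6]
opening: 0.998
finger_force: 0.0
```

Call:
move_arm(plan=[{"x":0.0,"y":0.0,"z":0.01,"yaw":0.0,"fingers":0.0},{"x":0.0,"y":0.0,"z":0.019,"yaw":0.0,"fingers":0.0},{"x":0.0,"y":0.0,"z":0.019,"yaw":0.0,"fingers":0.4},{"x":0.0,"y":0.0,"z":0.019,"yaw":0.0,"fingers":0.7},{"x":0.0,"y":0.0,"z":0.019,"yaw":0.0,"fingers":1.0}], force=40)

```text
time: 2.15
eef_pos: [0.4329, 0.3332, 0.0092]
tcp_rot: [0.694, 0.72, 0.002, 0.001]
contact_force: [0.5, -0.6, 0.3]
opening: 0.515
finger_force: 0.0
```

Call:
move_arm(plan=[{"x":0.0,"y":0.0,"z":0.0,"yaw":0.0,"fingers":1.0},{"x":0.0,"y":0.0,"z":0.0,"yaw":0.0,"fingers":1.0},{"x":0.0,"y":0.0,"z":0.0,"yaw":0.0,"fingers":1.0},{"x":0.0,"y":0.0,"z":0.0,"yaw":0.0,"fingers":1.0}])

```text
time: 2.55
eef_pos: [0.4325, 0.333, 0.0088]
tcp_rot: [0.694, 0.72, 0.001, 0.0]
contact_force: [-1.2, -0.5, 6.6]
opening: 0.259
finger_force: 39.5
```

```bash
python3 -c "
from h import *
rel([.432,.331,.12],1.8)"
```

```text
t 2.55 tool y ang 2.06 shift [-0.0019 -0.0003 -0.1112] yaw 0.0046 q [0.47 0.3  2.02 0.   0.82 0.43]
```

Call:
move_arm(plan=[{"x":0.0,"y":0.0,"z":-0.03,"yaw":0.0,"fingers":1.0},{"x":0.0,"y":0.0,"z":-0.07,"yaw":-0.1,"fingers":1.0},{"x":0.0,"y":0.0,"z":-0.11,"yaw":-0.24,"fingers":1.0},{"x":-0.03,"y":0.02,"z":-0.13,"yaw":-0.37,"fingers":1.0},{"x":-0.06,"y":0.04,"z":-0.13,"yaw":-0.5,"fingers":1.0}])

```text
time: 3.05
eef_pos: [0.476, 0.2749, 0.1417]
tcp_rot: [0.491, 0.871, 0.003, 0.003]
contact_force: [-0.3, 0.5, -1.6]
opening: 0.261
finger_force: 39.9
```

```bash
python3 -c "
from h import *
p=G+R@[-.018,-.001];print(p,ctrl.get_state()['opening'])
rel([*p,.14],106.2)"
```

```text
[0.5759937  0.01951787] 0.2608339721109722
t 3.05 tool y ang 31.18 shift [-0.2702 -0.0466  0.0018] yaw -1.3094 q [ 0.34  0.1   1.97  0.    1.07 -0.21]
```

Call:
move_arm(plan=[{"x":-0.027,"y":-0.005,"z":0.0,"yaw":-0.13,"fingers":1.0},{"x":-0.054,"y":-0.01,"z":0.0,"yaw":-0.26,"fingers":1.0},{"x":-0.081,"y":-0.014,"z":0.0,"yaw":-0.39,"fingers":1.0},{"x":-0.108,"y":-0.019,"z":0.0,"yaw":-0.52,"fingers":1.0},{"x":-0.135,"y":-0.023,"z":0.0,"yaw":-0.65,"fingers":1.0}])

```text
time: 3.55
eef_pos: [0.5225, 0.145, 0.1366]
tcp_rot: [0.189, 0.982, -0.0, -0.001]
contact_force: [0.4, 0.3, -1.2]
opening: 0.262
finger_force: 39.8
```

```bash
python3 -c "
from h import *
p=G+R@[-.018,-.001]
rel([*p,.14],106.2)"
```

```text
t 3.55 tool y ang 68.26 shift [-0.0962 -0.0968 -0.0034] yaw -0.6622 q [ 0.08  0.1   1.98  0.    1.07 -1.11]
```

Call:
move_arm(plan=[{"x":-0.019,"y":-0.019,"z":0.0,"yaw":-0.13,"fingers":1.0},{"x":-0.038,"y":-0.038,"z":0.0,"yaw":-0.26,"fingers":1.0},{"x":-0.058,"y":-0.058,"z":0.0,"yaw":-0.39,"fingers":1.0},{"x":-0.077,"y":-0.077,"z":0.0,"yaw":-0.53,"fingers":1.0},{"x":-0.096,"y":-0.097,"z":0.0,"yaw":-0.662,"fingers":1.0}])

```text
time: 4.05
eef_pos: [0.5751, 0.0193, 0.1366]
tcp_rot: [-0.141, 0.99, 0.0, -0.001]
contact_force: [-0.5, -0.2, -1.3]
opening: 0.261
finger_force: 39.8
```

```bash
python3 -c "
from h import *
p=G+R@[-.018,-.001]
rel([*p,.033],106.2)
im=shot('side','s2');im2=shot('top','t2')
cv2.imwrite('pics/m2.png',np.hstack([cv2.resize(im[110:350,240:440,::-1],None,fx=2,fy=2),cv2.resize(im2[150:390,240:440,::-1],None,fx=2,fy=2)]))"
```

```text
t 4.05 tool y ang 106.2 shift [-1.000e-03 -1.000e-04  1.036e-01] yaw -0.0 q [-0.14  0.17  1.9   0.    1.07 -2.  ]
```

View pics/m2.png

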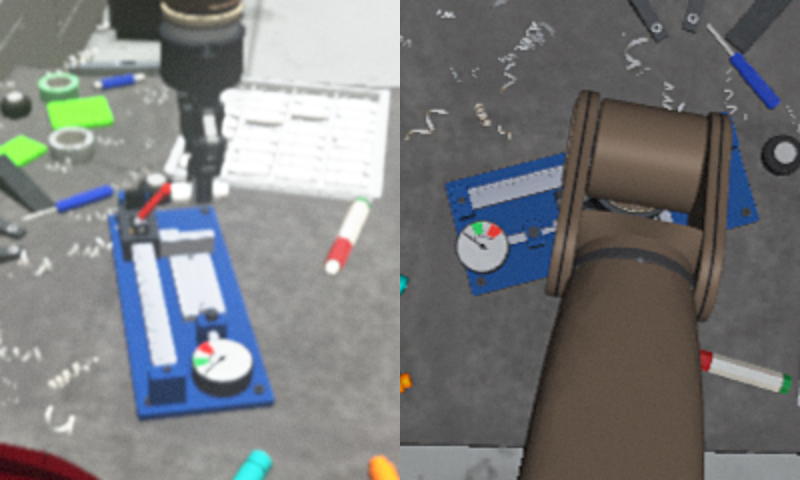

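The pin is held level in the fingers over the rest (side crop 190–228, 190), arm clear. Lowering.

Call:
move_arm(plan=[{"x":-0.001,"y":0.0,"z":0.03,"yaw":0.0,"fingers":1.0},{"x":-0.001,"y":0.0,"z":0.06,"yaw":0.0,"fingers":1.0},{"x":-0.001,"y":0.0,"z":0.085,"yaw":0.0,"fingers":1.0},{"x":-0.001,"y":0.0,"z":0.097,"yaw":0.0,"fingers":1.0},{"x":-0.001,"y":0.0,"z":0.1,"yaw":0.0,"fingers":1.0}])

```text
time: 4.65
eef_pos: [0.5746, 0.0212, 0.0353]
tcp_rot: [-0.138, 0.99, 0.001, -0.002]
contact_force: [0.9, -0.2, -1.8]
opening: 0.26
finger_force: 39.8
```

Call:
move_arm(plan=[{"x":0.0,"y":0.0,"z":0.002,"yaw":0.0,"fingers":1.0},{"x":0.0,"y":0.0,"z":0.003,"yaw":0.0,"fingers":1.0},{"x":0.0,"y":0.0,"z":0.003,"yaw":0.0,"fingers":1.0}])

```text
time: 4.95
eef_pos: [0.5774, 0.0205, 0.0357]
tcp_rot: [-0.138, 0.99, -0.0, 0.001]
contact_force: [-0.6, 1.0, -1.6]
opening: 0.263
finger_force: 39.8
```

Call:
move_arm(plan=[{"x":0.0,"y":0.0,"z":0.001,"yaw":0.0,"fingers":1.0},{"x":0.0,"y":0.0,"z":0.002,"yaw":0.0,"fingers":1.0},{"x":0.0,"y":0.0,"z":0.003,"yaw":0.0,"fingers":1.0},{"x":0.0,"y":0.0,"z":0.003,"yaw":0.0,"fingers":1.0}])

```text
time: 5.35
eef_pos: [0.5763, 0.0205, 0.0312]
tcp_rot: [-0.138, 0.99, 0.0, -0.0]
contact_force: [-1.1, -0.1, -0.8]
opening: 0.257
finger_force: 39.8
```

Call:
move_arm(plan=[{"x":0.0,"y":0.0,"z":0.001,"yaw":0.0,"fingers":1.0},{"x":0.0,"y":0.0,"z":0.002,"yaw":0.0,"fingers":1.0},{"x":0.0,"y":0.0,"z":0.002,"yaw":0.0,"fingers":1.0}])

```text
time: 5.65
eef_pos: [0.5765, 0.0205, 0.0308]
tcp_rot: [-0.138, 0.99, 0.0, -0.001]
contact_force: [-4.4, -1.0, 7.8]
opening: 0.255
finger_force: 40.8
```

Call:
move_arm(plan=[{"x":0.0,"y":0.0,"z":-0.001,"yaw":0.0,"fingers":0.7},{"x":0.0,"y":0.0,"z":-0.001,"yaw":0.0,"fingers":0.6},{"x":0.0,"y":0.0,"z":-0.001,"yaw":0.0,"fingers":0.53},{"x":0.0,"y":0.0,"z":-0.001,"yaw":0.0,"fingers":0.53},{"x":0.0,"y":0.0,"z":-0.001,"yaw":0.0,"fingers":0.53}])

```text
time: 6.15
eef_pos: [0.5763, 0.0205, 0.0302]
tcp_rot: [-0.138, 0.99, 0.0, -0.0]
contact_force: [0.6, 0.5, -0.1]
opening: 0.47
finger_force: 0.0
```

Call:
move_arm(plan=[{"x":0.0,"y":0.0,"z":-0.02,"yaw":0.0,"fingers":0.53},{"x":0.0,"y":0.0,"z":-0.05,"yaw":0.0,"fingers":0.53},{"x":0.0,"y":0.0,"z":-0.09,"yaw":0.0,"fingers":0.53},{"x":0.0,"y":0.0,"z":-0.13,"yaw":0.0,"fingers":0.53}])

```text
time: 6.55
eef_pos: [0.5758, 0.0205, 0.161]
tcp_rot: [-0.138, 0.99, 0.0, -0.001]
contact_force: [0.1, 0.3, -0.0]
opening: 0.472
finger_force: 0.0
```

```bash
python3 -c "
from h import *
p=G+R@[.035,-.150]
rel([*p,.14],106.2); rel([*p,.14],16.2)
im=shot('side','s3')
cv2.imwrite('pics/s3.png',cv2.resize(im[170:330,270:430,::-1],None,fx=3.7,fy=3.7,interpolation=cv2.INTER_CUBIC))"
```

```text
t 6.55 tool y ang 105.88 shift [-0.0538 -0.1498  0.0208] yaw -0.0056 q [-0.14  0.14  1.88  0.    1.12 -1.99]
t 6.55 tool y ang 105.88 shift [-0.0538 -0.1498  0.0208] yaw 1.5652 q [-0.14  0.14  1.88  0.    1.12 -1.99]
```

View pics/s3.png

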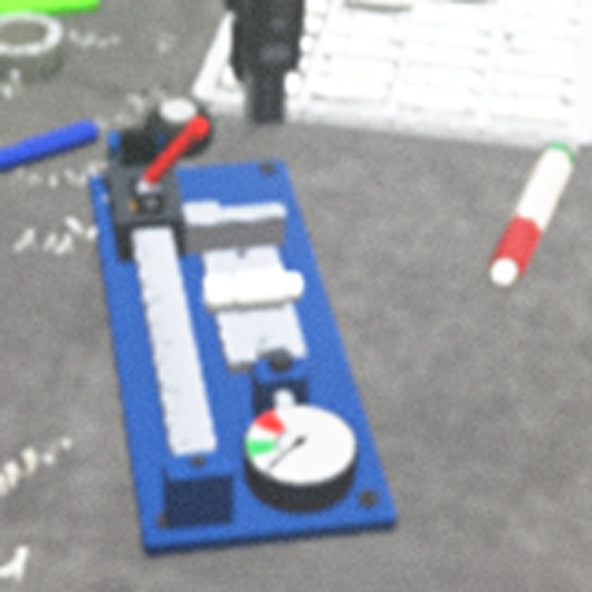

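The pin lies across the rest (204–303, 287), centred, pointer at zero. Now to the lug.

Call:
move_arm(plan=[{"x":-0.014,"y":-0.04,"z":0.0,"yaw":0.0,"fingers":1.0},{"x":-0.028,"y":-0.08,"z":0.0,"yaw":0.0,"fingers":1.0},{"x":-0.042,"y":-0.12,"z":0.0,"yaw":0.0,"fingers":1.0},{"x":-0.054,"y":-0.15,"z":0.02,"yaw":-0.005,"fingers":1.0},{"x":-0.054,"y":-0.15,"z":0.06,"yaw":-0.005,"fingers":1.0}])

```text
time: 7.1
eef_pos: [0.6747, -0.1139, 0.1044]
tcp_rot: [-0.139, 0.99, -0.003, 0.005]
contact_force: [1.5, -0.8, -0.1]
opening: -0.001
finger_force: 0.0
```

```bash
python3 -c "
from h import *
p=G+R@[.035,-.150]
rel([*p,.06],106.2);print(ctrl.get_state()['opening'])"
```

```text
t 7.1 tool y ang 105.97 shift [0.005  0.007  0.0443] yaw -0.0039 q [-0.32  0.42  1.65 -0.    1.06 -2.16]
-0.0006130378056238162
```

Call:
move_arm(plan=[{"x":0.0,"y":0.0,"z":0.0,"yaw":0.0,"fingers":1.0},{"x":0.0,"y":0.0,"z":0.025,"yaw":0.0,"fingers":1.0},{"x":0.0,"y":0.0,"z":0.04,"yaw":0.0,"fingers":1.0},{"x":0.0,"y":0.0,"z":0.04,"yaw":0.0,"fingers":1.0},{"x":0.0,"y":0.0,"z":0.04,"yaw":0.0,"fingers":1.0}])

```text
time: 7.6
eef_pos: [0.6695, -0.1085, 0.061]
tcp_rot: [-0.141, 0.99, -0.0, 0.0]
contact_force: [0.2, -0.1, 0.2]
opening: 0.0
finger_force: 0.0
```

```bash
cat > see.py <<'E'
import sys
from h import *
s=ctrl.get_state();d=R.T@(s['eef_pos'][:2]-G);f=R.T@s['contact_force'][:2]
print('t',round(s['time'],2),'gauge xy mm',(d*1000).round(1),'z',s['eef_pos'][2].round(4),'f',f.round(1))
rel([*(G+R@[.035,d[1]]),.060],106.2)
im=shot('top','d');c=proj('top',[*(G+R@[-.018,.136]),.046]);print(c)
x,y=np.round(c).astype(int)
np.save('d_%s.npy'%sys.argv[1],im[y-20:y+21,x-20:x+21])
cv2.imwrite('pics/%s.png'%sys.argv[1],cv2.resize(im[y-20:y+21,x-20:x+61,::-1],None,fx=9,fy=9,interpolation=cv2.INTER_CUBIC))
E
python3 see.py d0
```

```text
t 7.6 gauge xy mm [  36. -150.] z 0.061 f [ 0.2 -0.1]
t 7.6 tool y ang 106.21 shift [0.001 0.    0.001] yaw 0.0002 q [-0.31  0.47  1.67  0.    1.   -2.16]
[281.98342303 273.10545553]
```

View pics/d0.png

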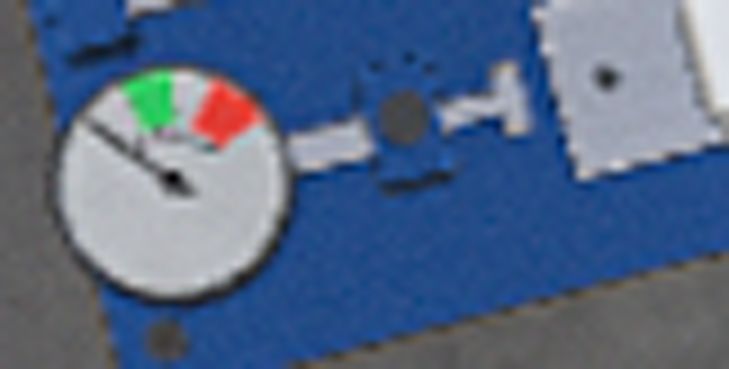

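Call:
move_arm(plan=[{"x":0.001,"y":0.004,"z":0.0,"yaw":0.0,"fingers":1.0},{"x":0.001,"y":0.008,"z":0.0,"yaw":0.0,"fingers":1.0},{"x":0.001,"y":0.012,"z":0.0,"yaw":0.0,"fingers":1.0},{"x":0.001,"y":0.016,"z":0.0,"yaw":0.0,"fingers":1.0},{"x":0.001,"y":0.02,"z":0.0,"yaw":0.0,"fingers":1.0}])

```text
time: 8.15
eef_pos: [0.6637, -0.0921, 0.061]
tcp_rot: [-0.141, 0.99, -0.003, 0.001]
contact_force: [2.5, -7.9, -0.6]
opening: -0.002
finger_force: 3.9
```

Call:
move_arm(plan=[{"x":0.0,"y":0.004,"z":0.0,"yaw":0.0,"fingers":1.0},{"x":0.0,"y":0.008,"z":0.0,"yaw":0.0,"fingers":1.0},{"x":0.0,"y":0.012,"z":0.0,"yaw":0.0,"fingers":1.0},{"x":0.0,"y":0.016,"z":0.0,"yaw":0.0,"fingers":1.0},{"x":0.0,"y":0.02,"z":0.0,"yaw":0.0,"fingers":1.0}])

```text
time: 8.65
eef_pos: [0.6583, -0.0736, 0.061]
tcp_rot: [-0.141, 0.99, -0.003, 0.001]
contact_force: [2.0, -6.5, -1.5]
opening: 0.002
finger_force: 3.9
```

```bash
cat >> see.py <<'E'
c0=np.array([20-20+172/9-.5,182/9-.5])+[x-20,y-20]
g=cv2.cvtColor(im,cv2.COLOR_RGB2GRAY).astype(np.float32)
th=np.radians(np.arange(-80,100,1.)); r=np.arange(4,10.5,.25)
val=[cv2.remap(g,(c0[0]+r*np.sin(t)).astype(np.float32)[None],(c0[1]-r*np.cos(t)).astype(np.float32)[None],cv2.INTER_LINEAR).mean() for t in th]
i=int(np.argmin(val));print('pointer rad',th[i]+np.radians(55),'dark',val[i],np.median(val))
P=onz('top',320.9,264.1,.035)[:2];print('anvil gauge',R.T@(P-G))
E
python3 see.py d1
```

```text
t 8.65 gauge xy mm [  35.1 -113.4] z 0.061 f [ 0.1 -6.8]
t 8.65 tool y ang 106.21 shift [0.0001 0.     0.001 ] yaw 0.0001 q [-0.26  0.43  1.72 -0.01  0.98 -2.11]
[281.98342303 273.10545553]
pointer rad 0.01745329251994332 dark 102.25703 163.86429
anvil gauge [-0.01930619  0.05000935]
```

Call:
move_arm(plan=[{"x":0.0,"y":0.004,"z":0.0,"yaw":0.0,"fingers":1.0},{"x":0.0,"y":0.008,"z":0.0,"yaw":0.0,"fingers":1.0},{"x":0.0,"y":0.012,"z":0.0,"yaw":0.0,"fingers":1.0},{"x":0.0,"y":0.016,"z":0.0,"yaw":0.0,"fingers":1.0},{"x":0.0,"y":0.02,"z":0.0,"yaw":0.0,"fingers":1.0}])

```text
time: 9.2
eef_pos: [0.6528, -0.0545, 0.061]
tcp_rot: [-0.141, 0.99, -0.003, 0.001]
contact_force: [1.4, -8.9, -0.9]
opening: 0.003
finger_force: 4.5
```

Call:
move_arm(plan=[{"x":0.0,"y":0.004,"z":0.0,"yaw":0.0,"fingers":1.0},{"x":0.0,"y":0.008,"z":0.0,"yaw":0.0,"fingers":1.0},{"x":0.0,"y":0.012,"z":0.0,"yaw":0.0,"fingers":1.0},{"x":0.0,"y":0.015,"z":0.0,"yaw":0.0,"fingers":1.0},{"x":0.0,"y":0.017,"z":0.0,"yaw":0.0,"fingers":1.0}])

```text
time: 9.7
eef_pos: [0.6479, -0.0379, 0.061]
tcp_rot: [-0.141, 0.99, -0.003, 0.001]
contact_force: [1.9, -8.3, -0.8]
opening: -0.002
finger_force: 3.9
```

```bash
python3 see.py d2;python3 -c "
from h import *
im=shot('side','s4');im2=cv2.imread('pics/d.png')
cv2.imwrite('pics/m4.png',np.hstack([cv2.resize(im[180:320,290:390,::-1],None,fx=4,fy=4,interpolation=2),cv2.resize(im2[190:330,255:355],None,fx=4,fy=4,interpolation=2)]))"
```

```text
t 9.7 gauge xy mm [ 35.  -76.2] z 0.061 f [-0.5 -8.5]
t 9.7 tool y ang 106.22 shift [0.    0.    0.001] yaw 0.0004 q [-0.21  0.41  1.75 -0.01  0.98 -2.06]
[281.98342303 273.10545553]
pointer rad 0.01745329251994332 dark 102.36377 163.82565
anvil gauge [-0.01930619  0.05000935]
```

View pics/m4.png

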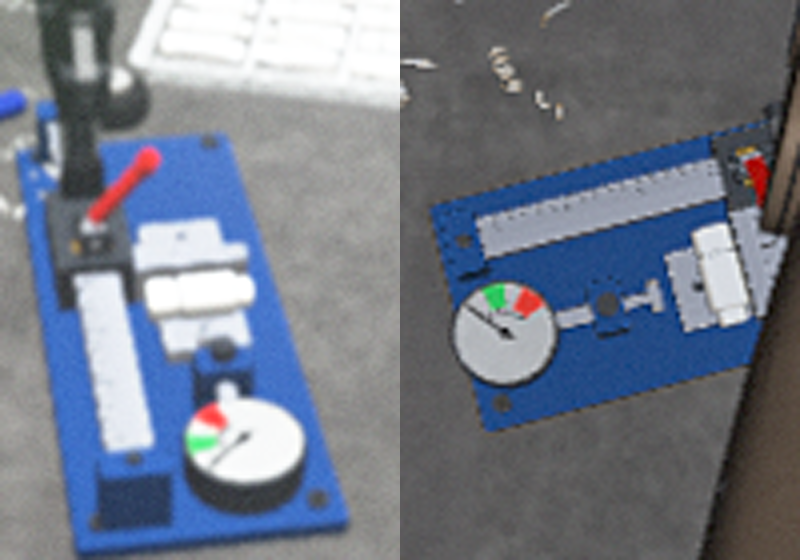

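Side and top: the jaw is against the pin, the pin about 25 mm from the anvil (top crop 715 vs 660), pointer at zero. Continuing slowly.

Call:
move_arm(plan=[{"x":0.0,"y":0.003,"z":0.0,"yaw":0.0,"fingers":1.0},{"x":0.0,"y":0.006,"z":0.0,"yaw":0.0,"fingers":1.0},{"x":0.0,"y":0.009,"z":0.0,"yaw":0.0,"fingers":1.0},{"x":0.0,"y":0.012,"z":0.0,"yaw":0.0,"fingers":1.0},{"x":0.0,"y":0.014,"z":0.0,"yaw":0.0,"fingers":1.0}])

```text
time: 10.3
eef_pos: [0.644, -0.0245, 0.061]
tcp_rot: [-0.141, 0.99, -0.003, 0.001]
contact_force: [1.9, -9.4, -0.4]
opening: -0.003
finger_force: 4.3
```

```bash
python3 see.py d3
```

```text
t 10.3 gauge xy mm [ 35.1 -62.2] z 0.061 f [-0.8 -9.6]
t 10.3 tool y ang 106.22 shift [0.0001 0.     0.001 ] yaw 0.0004 q [-0.19  0.4   1.76 -0.01  0.97 -2.04]
[281.98342303 273.10545553]
pointer rad 0.01745329251994332 dark 102.273285 163.37918
anvil gauge [-0.01930619  0.05000935]
```

Call:
move_arm(plan=[{"x":0.0,"y":0.001,"z":0.0,"yaw":0.0,"fingers":1.0},{"x":0.0,"y":0.002,"z":0.0,"yaw":0.0,"fingers":1.0},{"x":0.0,"y":0.003,"z":0.0,"yaw":0.0,"fingers":1.0},{"x":0.0,"y":0.004,"z":0.0,"yaw":0.0,"fingers":1.0},{"x":0.0,"y":0.005,"z":0.0,"yaw":0.0,"fingers":1.0}])

```text
time: 10.85
eef_pos: [0.6427, -0.0198, 0.061]
tcp_rot: [-0.141, 0.99, -0.003, 0.001]
contact_force: [2.2, -7.6, -1.2]
opening: -0.0
finger_force: 4.0
```

```bash
python3 see.py d4
```

```text
t 10.85 gauge xy mm [ 35.1 -57.4] z 0.061 f [ 0.  -7.9]
t 10.85 tool y ang 106.22 shift [0.0001 0.     0.001 ] yaw 0.0004 q [-0.19  0.4   1.77 -0.01  0.97 -2.04]
[281.98342303 273.10545553]
pointer rad 0.01745329251994332 dark 101.60051 164.10794
anvil gauge [-0.01930619  0.05000935]
```

Call:
move_arm(plan=[{"x":0.0,"y":0.001,"z":0.0,"yaw":0.0,"fingers":1.0},{"x":0.0,"y":0.002,"z":0.0,"yaw":0.0,"fingers":1.0},{"x":0.0,"y":0.0025,"z":0.0,"yaw":0.0,"fingers":1.0}])

```text
time: 11.2
eef_pos: [0.642, -0.0174, 0.061]
tcp_rot: [-0.141, 0.99, -0.003, 0.001]
contact_force: [0.3, -7.8, -0.6]
opening: -0.001
finger_force: 3.9
```

```bash
python3 see.py d5
```

```text
t 11.2 gauge xy mm [ 35.1 -54.8] z 0.061 f [-1.9 -7.6]
t 11.2 tool y ang 106.22 shift [0.0001 0.     0.001 ] yaw 0.0004 q [-0.18  0.4   1.77 -0.01  0.97 -2.03]
[281.98342303 273.10545553]
pointer rad 0.01745329251994332 dark 102.106705 163.4242
anvil gauge [-0.01930619  0.05000935]
```

```bash
cat >> see.py <<'E'
ys=np.arange(.056,.0,-.002)
q=np.array([proj('top',[*(G+R@[-.019,t]),.035]) for t in ys],np.float32)
sat=im.max(2).astype(np.float32)-im.min(2)
print('sat along line',list(zip((ys*1000).astype(int).tolist(),cv2.remap(sat,q[None,:,0],q[None,:,1],1)[0].astype(int).tolist())))
E
python3 see.py d6|tail -1
```

```text
sat along line [(56, 15), (54, 20), (52, 56), (49, 24), (47, 9), (45, 5), (43, 7), (41, 10), (39, 9), (37, 9), (35, 9), (33, 9), (31, 10), (29, 4), (27, 5), (25, 14), (23, 21), (21, 22), (19, 22), (17, 21), (15, 24), (13, 17), (11, 10), (9, 9), (7, 9), (5, 12), (3, 14), (1, 12)]
```

```bash
cat >> see.py <<'E'
print('gray',cv2.remap(g,q[None,:,0],q[None,:,1],1)[0].astype(int).tolist())
E
python3 see.py d6|tail -1
```

```text
gray [161, 163, 108, 109, 174, 213, 221, 219, 218, 219, 219, 219, 223, 221, 149, 121, 144, 161, 158, 160, 168, 140, 91, 53, 33, 34, 41, 47]
```

Call:
move_arm(plan=[{"x":0.0,"y":0.0005,"z":0.0,"yaw":0.0,"fingers":1.0},{"x":0.0,"y":0.001,"z":0.0,"yaw":0.0,"fingers":1.0},{"x":0.0,"y":0.0015,"z":0.0,"yaw":0.0,"fingers":1.0},{"x":0.0,"y":0.002,"z":0.0,"yaw":0.0,"fingers":1.0}])

```text
time: 11.75
eef_pos: [0.6414, -0.0155, 0.061]
tcp_rot: [-0.141, 0.99, -0.003, 0.001]
contact_force: [1.5, -8.4, -0.7]
opening: -0.001
finger_force: 3.9
```

```bash
python3 see.py d7
```

```text
t 11.75 gauge xy mm [ 35.  -52.9] z 0.061 f [-0.9 -8.4]
t 11.75 tool y ang 106.22 shift [0.    0.    0.001] yaw 0.0003 q [-0.18  0.4   1.77 -0.01  0.97 -2.03]
[281.98342303 273.10545553]
pointer rad 0.01745329251994332 dark 101.891304 163.39236
anvil gauge [-0.01930619  0.05000935]
sat along line [(56, 19), (54, 20), (52, 11), (49, 6), (47, 5), (45, 7), (43, 9), (41, 11), (39, 10), (37, 10), (35, 10), (33, 10), (31, 3), (29, 4), (27, 13), (25, 22), (23, 23), (21, 21), (19, 21), (17, 21), (15, 17), (13, 8), (11, 11), (9, 10), (7, 10), (5, 11), (3, 13), (1, 14)]
gray [160, 161, 128, 170, 209, 220, 220, 219, 218, 218, 218, 222, 223, 148, 137, 152, 159, 159, 161, 164, 130, 77, 39, 31, 37, 42, 47, 52]
```

Call:
move_arm(plan=[{"x":0.0,"y":0.0005,"z":0.0,"yaw":0.0,"fingers":1.0},{"x":0.0,"y":0.001,"z":0.0,"yaw":0.0,"fingers":1.0},{"x":0.0,"y":0.0015,"z":0.0,"yaw":0.0,"fingers":1.0},{"x":0.0,"y":0.0015,"z":0.0,"yaw":0.0,"fingers":1.0}])

```text
time: 12.2
eef_pos: [0.6413, -0.0152, 0.061]
tcp_rot: [-0.141, 0.99, -0.004, 0.001]
contact_force: [1.1, -10.6, -1.2]
opening: -0.0
finger_force: 5.4
```

```bash
python3 see.py d8
```

```text
t 12.2 gauge xy mm [ 35.1 -52.6] z 0.061 f [ -1.9 -10.5]
t 12.2 tool y ang 106.25 shift [0.0001 0.     0.001 ] yaw 0.0008 q [-0.18  0.4   1.77 -0.01  0.97 -2.03]
[281.98342303 273.10545553]
pointer rad 0.05235987755982985 dark 107.222885 162.32341
anvil gauge [-0.01930619  0.05000935]
sat along line [(56, 19), (54, 22), (52, 9), (49, 5), (47, 6), (45, 8), (43, 9), (41, 9), (39, 10), (37, 9), (35, 10), (33, 10), (31, 3), (29, 5), (27, 17), (25, 22), (23, 21), (21, 21), (19, 22), (17, 21), (15, 14), (13, 9), (11, 6), (9, 10), (7, 10), (5, 12), (3, 14), (1, 14)]
gray [159, 160, 129, 180, 213, 220, 218, 218, 218, 218, 219, 223, 222, 144, 128, 148, 161, 159, 162, 165, 106, 38, 29, 33, 42, 46, 50, 53]
```

Call:
move_arm(plan=[{"x":0.0,"y":0.0005,"z":0.0,"yaw":0.0,"fingers":1.0},{"x":0.0,"y":0.001,"z":0.0,"yaw":0.0,"fingers":1.0},{"x":0.0,"y":0.0015,"z":0.0,"yaw":0.0,"fingers":1.0},{"x":0.0,"y":0.0015,"z":0.0,"yaw":0.0,"fingers":1.0}])

```text
time: 12.65
eef_pos: [0.6411, -0.0142, 0.0611]
tcp_rot: [-0.141, 0.99, -0.004, 0.001]
contact_force: [2.1, -12.3, -2.0]
opening: -0.003
finger_force: 5.9
```

```bash
python3 see.py d9|egrep 'gauge xy|pointer'
```

```text
t 12.65 gauge xy mm [ 35.1 -51.5] z 0.0611 f [ -1.4 -12.4]
pointer rad 0.34906585039886595 dark 107.78775 166.16472
```

Call:
move_arm(plan=[{"x":0.0,"y":0.0005,"z":0.0,"yaw":0.0,"fingers":1.0},{"x":0.0,"y":0.001,"z":0.0,"yaw":0.0,"fingers":1.0},{"x":0.0,"y":0.0015,"z":0.0,"yaw":0.0,"fingers":1.0},{"x":0.0,"y":0.0015,"z":0.0,"yaw":0.0,"fingers":1.0}])

```text
time: 13.1
eef_pos: [0.6408, -0.0131, 0.0611]
tcp_rot: [-0.141, 0.99, -0.005, 0.002]
contact_force: [3.1, -13.0, -2.4]
opening: 0.0
finger_force: 6.4
```

```bash
python3 see.py d10|egrep 'gauge xy|pointer'
```

```text
t 13.1 gauge xy mm [ 35.1 -50.4] z 0.0611 f [ -0.7 -13.4]
pointer rad 0.6632251157578453 dark 97.43348 172.04588
```

Call:
move_arm(plan=[{"x":0.0,"y":0.0,"z":0.0,"yaw":0.0,"fingers":1.0},{"x":0.0,"y":0.0,"z":0.0,"yaw":0.0,"fingers":1.0},{"x":0.0,"y":-0.004,"z":0.0,"yaw":0.0,"fingers":1.0},{"x":0.0,"y":-0.012,"z":0.0,"yaw":0.0,"fingers":1.0},{"x":0.0,"y":-0.02,"z":0.0,"yaw":0.0,"fingers":1.0}])

```text
time: 13.65
eef_pos: [0.6447, -0.0276, 0.0603]
tcp_rot: [-0.141, 0.99, 0.0, -0.0]
contact_force: [-0.8, 0.8, -0.1]
opening: 0.001
finger_force: 0.0
```

```bash
python3 see.py d11|egrep 'gauge xy|pointer'; python3 see.py d12|egrep 'gauge xy|pointer'
```

```text
t 13.65 gauge xy mm [ 34.8 -65.4] z 0.0603 f [-0.6  1. ]
pointer rad 0.6632251157578453 dark 98.52832 171.21057
t 13.7 gauge xy mm [ 35.  -66.7] z 0.0604 f [ 0.2 -1.2]
pointer rad 0.6632251157578453 dark 97.94779 171.60593
```

Call:
move_arm(plan=[{"x":0.0,"y":0.0,"z":-0.03,"yaw":0.0,"fingers":1.0},{"x":0.0,"y":0.0,"z":-0.07,"yaw":0.0,"fingers":1.0},{"x":0.01,"y":0.03,"z":-0.09,"yaw":0.0,"fingers":1.0},{"x":0.025,"y":0.06,"z":-0.09,"yaw":0.0,"fingers":1.0},{"x":0.033,"y":0.08,"z":-0.09,"yaw":0.0,"fingers":1.0}])

```text
time: 14.25
eef_pos: [0.5899, 0.0416, 0.1515]
tcp_rot: [-0.141, 0.99, 0.0, 0.001]
contact_force: [-0.2, 0.4, -1.2]
opening: -0.001
finger_force: 0.0
```

Call:
move_arm(plan=[{"x":0.0,"y":0.0,"z":0.0,"yaw":0.0,"fingers":1.0}])

```text
time: 14.35
eef_pos: [0.589, 0.0424, 0.1503]
tcp_rot: [-0.142, 0.99, 0.001, -0.001]
contact_force: [0.7, -0.2, -0.4]
opening: 0.0
finger_force: 0.0
```

```bash
python3 see.py d13|egrep 'gauge xy|pointer'
python3 -c "
from h import *
rel([*(G+R@[.002,.012]),.115],106.2)
im=shot('side','s5')
hsv=cv2.cvtColor(im,cv2.COLOR_RGB2HSV)
m=cv2.inRange(hsv,(0,150,90),(6,255,255))|cv2.inRange(hsv,(172,150,90),(180,255,255))
m[:180]=0;m[270:]=0;m[:,:290]=0;m[:,370:]=0
ys,xs=np.nonzero(m);print(len(xs),xs.min(),xs.max(),ys.min(),ys.max())
for P in([.006,.012,.1],[.035,.012,.06],[.002,.012,.14]):print(P,proj('side',[*(G+R@P[:2]),P[2]]).round(1))
u=xs.max();v=ys[xs>u-3].mean();print(u,v);o,d=ray('side',u-2,v)
# ray meets lever plane gauge y=.012
og=R.T@(o[:2]-G);dg=R.T@d[:2];k=(.012-og[1])/dg[1];print('tip gauge x,z',og[0]+k*dg[0],o[2]+k*d[2])
cv2.imwrite('pics/s5.png',cv2.resize(im[150:310,290:390,::-1],None,fx=3.7,fy=3.7))"
```

```text
t 14.35 gauge xy mm [ 0.9 17.4] z 0.1503 f [ 0.6 -0.3]
pointer rad 0.6632251157578453 dark 97.60078 170.863
t 14.4 tool y ang 106.29 shift [-0.0004 -0.004   0.0353] yaw 0.0016 q [-0.1   0.18  1.85  0.    1.1  -1.96]
78 314 330 225 241
[0.006, 0.012, 0.1] [327.  227.3]
[0.035, 0.012, 0.06] [313.1 244.4]
[0.002, 0.012, 0.14] [328.9 210.4]
330 226.85714285714286
tip gauge x,z 0.00398673790557641 0.10079551542169596
```

View pics/s5.png

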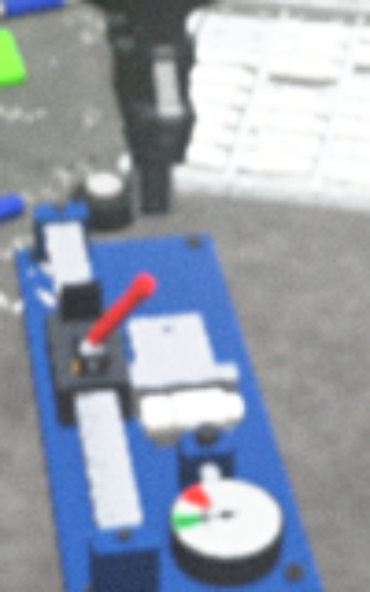

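The side view shows the jaw shut on the pin, pointer in the green, lever raised right under the fingertips (tip at crop (147,283)). Pressing along its arc.

Call:
move_arm(plan=[{"x":0.0,"y":-0.004,"z":0.02,"yaw":0.0,"fingers":1.0},{"x":0.0,"y":-0.004,"z":0.033,"yaw":0.0,"fingers":1.0},{"x":0.0,"y":-0.004,"z":0.04,"yaw":0.0,"fingers":1.0},{"x":0.001,"y":-0.004,"z":0.045,"yaw":0.0,"fingers":1.0},{"x":0.003,"y":-0.004,"z":0.05,"yaw":0.0,"fingers":1.0}])

```text
time: 14.95
eef_pos: [0.5877, 0.0342, 0.1026]
tcp_rot: [-0.141, 0.99, -0.0, -0.004]
contact_force: [-16.0, -4.6, 20.7]
opening: 0.003
finger_force: 10.3
```

```bash
python3 see.py d14|egrep 'gauge xy|pointer'
```

```text
t 14.95 gauge xy mm [-2.7  9.9] z 0.1026 f [-16.6   0.1]
pointer rad 0.6632251157578453 dark 96.72487 170.68573
```

Call:
move_arm(plan=[{"x":0.003,"y":0.002,"z":0.005,"yaw":0.0,"fingers":1.0},{"x":0.006,"y":0.002,"z":0.01,"yaw":0.0,"fingers":1.0},{"x":0.008,"y":0.002,"z":0.015,"yaw":0.0,"fingers":1.0},{"x":0.01,"y":0.002,"z":0.02,"yaw":0.0,"fingers":1.0}])

```text
time: 15.4
eef_pos: [0.5783, 0.0335, 0.0811]
tcp_rot: [-0.141, 0.99, -0.001, -0.002]
contact_force: [-4.8, -2.0, 7.3]
opening: -0.003
finger_force: 3.2
```

```bash
python3 see.py d15|egrep 'gauge xy|pointer'
```

```text
t 15.4 gauge xy mm [-11.9  11.8] z 0.0811 f [-5.2 -0.6]
pointer rad 0.6632251157578453 dark 98.27025 171.16322
```

Call:
move_arm(plan=[{"x":0.001,"y":0.0,"z":0.004,"yaw":0.0,"fingers":1.0},{"x":0.002,"y":0.0,"z":0.008,"yaw":0.0,"fingers":1.0},{"x":0.002,"y":0.0,"z":0.012,"yaw":0.0,"fingers":1.0},{"x":0.002,"y":0.0,"z":0.014,"yaw":0.0,"fingers":1.0},{"x":0.002,"y":0.0,"z":0.014,"yaw":0.0,"fingers":1.0}])

```text
time: 15.95
eef_pos: [0.5768, 0.0332, 0.0683]
tcp_rot: [-0.141, 0.99, -0.0, -0.002]
contact_force: [-6.7, -2.2, 11.5]
opening: 0.002
finger_force: 5.7
```

```bash
python3 see.py d16|egrep 'gauge xy|pointer'
```

```text
t 15.95 gauge xy mm [-13.4  11.9] z 0.0683 f [-7.  -0.2]
pointer rad 0.6632251157578453 dark 99.45647 171.23169
```

Call:
move_arm(plan=[{"x":0.0,"y":0.0,"z":0.002,"yaw":0.0,"fingers":1.0},{"x":0.0,"y":0.0,"z":0.003,"yaw":0.0,"fingers":1.0},{"x":0.0,"y":0.0,"z":0.003,"yaw":0.0,"fingers":1.0},{"x":0.0,"y":0.0,"z":0.003,"yaw":0.0,"fingers":1.0}])

```text
time: 16.4
eef_pos: [0.5768, 0.0331, 0.0676]
tcp_rot: [-0.141, 0.99, -0.0, -0.002]
contact_force: [-12.6, -2.6, 22.4]
opening: 0.002
finger_force: 11.2
```

Stopped at the end (force rises, z does not). Lift straight off and check.

Call:
move_arm(plan=[{"x":0.0,"y":0.0,"z":-0.01,"yaw":0.0,"fingers":1.0},{"x":0.0,"y":0.0,"z":-0.03,"yaw":0.0,"fingers":1.0},{"x":0.0,"y":0.0,"z":-0.07,"yaw":0.0,"fingers":1.0},{"x":0.0,"y":0.0,"z":-0.11,"yaw":0.0,"fingers":1.0},{"x":0.0,"y":0.0,"z":-0.11,"yaw":0.0,"fingers":1.0}])

```text
time: 16.9
eef_pos: [0.5816, 0.0335, 0.1808]
tcp_rot: [-0.141, 0.99, -0.002, 0.007]
contact_force: [0.8, -0.3, 0.5]
opening: -0.001
finger_force: 0.0
```

```bash
python3 see.py d17
python3 -c "
from h import *
im=shot('side','s6')
hsv=cv2.cvtColor(im,cv2.COLOR_RGB2HSV)
m=cv2.inRange(hsv,(0,150,90),(6,255,255))|cv2.inRange(hsv,(172,150,90),(180,255,255))
m[:180]=0;m[270:]=0;m[:,:290]=0;m[:,370:]=0
ys,xs=np.nonzero(m);print(len(xs),xs.min(),xs.max(),ys.min(),ys.max())
u=xs.max();v=ys[xs>u-3].mean();o,d=ray('side',u-2,v)
og=R.T@(o[:2]-G);dg=R.T@d[:2];k=(.012-og[1])/dg[1];print('tip gauge x,z',og[0]+k*dg[0],o[2]+k*d[2])
# pin axis in the side view
w=((im.min(2)>190)).astype(np.uint8);p=proj('side',[*(G+R@[-.018,.0385]),.038]).round().astype(int);print(p)
k,l,st,ce=cv2.connectedComponentsWithStats(w);i=l[p[1],p[0]];Q=np.argwhere(l==i)[:,::-1]
P=np.array([R.T@(onz('side',*q,.040)[:2]-G) for q in Q]);e,V=np.linalg.eigh(np.cov(P.T))
print(i,st[i],P.mean(0),P.min(0),P.max(0),np.degrees(np.arctan2(V[1,1],V[0,1])))"
```

```text
t 16.9 gauge xy mm [-8.7 10.9] z 0.1808 f [ 0.7 -0.5]
t 16.9 tool y ang 106.16 shift [-0.0421  0.0006  0.1214] yaw -0.0007 q [-0.12  0.12  1.86  0.    1.14 -1.97]
[281.98342303 273.10545553]
pointer rad 0.6632251157578453 dark 99.25053 170.70258
anvil gauge [-0.01930619  0.05000935]
sat along line [(56, 22), (54, 24), (52, 26), (49, 25), (47, 25), (45, 26), (43, 26), (41, 26), (39, 25), (37, 27), (35, 28), (33, 25), (31, 27), (29, 27), (27, 26), (25, 26), (23, 26), (21, 25), (19, 27), (17, 27), (15, 28), (13, 26), (11, 26), (9, 27), (7, 25), (5, 24), (3, 26), (1, 25)]
gray [74, 78, 79, 85, 83, 84, 86, 88, 89, 89, 89, 88, 89, 91, 90, 90, 88, 86, 87, 86, 86, 83, 85, 84, 83, 82, 81, 81]
77 317 340 239 244
tip gauge x,z -0.016590242755126328 0.06544807073274561
[341 258]
64 [328 255  28  11 237] [-0.0176542   0.04579261] [-0.04666957  0.03052995] [0.01002937 0.06116699] -178.2333405783992
```

```bash
python3 -c "
from plant import ctrl
print(ctrl.sign_off())"
```

```text
the job is handed in; nothing more can be done
None
```

The job is handed in at about 17 s of the 70 s. At the last camera check the pin was square between jaw and anvil, the lever was down, the pointer stood at about 0.66 rad in the green, and the arm was clear. The judge gave no verdict at hand-in.

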